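Unload a dowelled vial nest from an indexing dosing station

ROBOT

A 7-joint arm with a two-finger parallel gripper is mounted at the origin on the work surface. World frame = base frame: x ahead of the robot, y to its left, z up, the work surface at z = 0. Lengths are in mm, angles in rad, forces in N, time in s.
With the tool pointing down it reaches from about 400 to 875 mm from the base axis. Payload 19.3 kg.
Tool frame: the origin (TCP) lies at the very end of the fingers, on their centre line; the grasp point (between the pads) lies 19 mm behind it (grip_point_offset is the z of the grasp point in the tool frame, in mm); z points along the fingers, y is the line along which they close (so a half turn about z gives the same grasp; the last joint's range is limited). The gripper opens to 85 mm and grips with 20 to 120 N. Pads are 22 mm wide; open, the fingers measure 114 mm over their backs; the gripper's body (76 mm by 85 mm) begins 54 mm behind the grasp point. The pads swing forward as they close: fully open they stand 13 mm farther back than shut.
Start: joints at [-1.292, 0.521, -0.036, 1.599, 0.021, 1.021, -0.113], TCP at [213.625, 587.349, 231.291] pointing down, gripper open.
Joint ranges: [-2.91, 2.91], [-0.3, 2.13], [-1.5, 1.42], [0.17, 2.43], [-1.26, 4.41], [0.16, 1.93], [-2.52, 2.52]. Speed limits (rad/s): [1.89, 1.89, 2.39, 2.39, 3.01, 3.01, 3.01].

INTERFACE

Orientations are given as a 3x3 rotation matrix whose columns are the frame's x, y, z axes.
In Python, from workcell import movep, movel, goto_joints, open_gripper, clamp, wait, inverse_kinematics, read_state, camera, PlanningError, finish_job, grip_point_offset gives the robot as it stands. Calls block until the motion is done:
- movep(position, orientation): joint-space move of the TCP to a pose.
- movel(position, frame=None, max_speed=150, guard=None): straight line of the TCP; frame=None keeps the orientation; max_speed is the mean speed in mm/s. With guard (N) it stops when the force on the tool has changed by that much, and returns True; else False.
- goto_joints(angles): joint-space move.
- open_gripper() and clamp(): open the fingers fully, or close them until they stop; the grip force is fixed at half the most.
- wait(seconds).
- inverse_kinematics(position, orientation): joint angles nearest the present ones, or None.
- read_state(): the state.
- camera(name): name is "scene" or "top"; returns a dict with "image" (420x560x3 uint8, blue, green, red), "range_z" (420x560 float32, mm along the optical axis (not along the pixel's ray), 0 where there is no reading), "fx", "fy", "cx", "cy" (pixels), "cam_to_world" (4x4, takes a point from camera to world coordinates). Camera axes: x right, y up, looking along -z (the intrinsics and any distortion apply to the point x, -y, -z); pixel columns grow to the right and rows downward; lengths in mm; the calibration is good to about 2 mm. A picture is of the moment at which its call begins.
A pose or a line that the arm cannot do raises PlanningError and nothing moves.
- finish_job(): hands the job in; it is judged then, once.
The state is a dict: "time": time; "qpos": joint angles; "qvel": joint speeds; "joint_efforts": joint torques, N m; "eef_pos": TCP position; "tool_rot": TCP orientation; "ft_force": force on the tool from outside, world axes, zero at the start; "torque": the same for the moment, N m; "finger_gap": finger opening in mm; "gripper_force": force on a finger pad.
Only numpy, scipy, OpenCV 4.12 (cv2) and the standard library are available. Lean on these libraries where they do the work, as an engineer would, in place of code of your own. Each camera call takes 0.05 s, during which the arm holds its last target. There are 200 camera calls.

TASK

Turn the turntable by its red post to its unloading detent, a third of a turn counter-clockwise, so that the nest comes out from under the white dosing head; then lift the blue retaining plate straight up and level off its two dowels until it is clear of them, and lay it flat in the middle of the black rubber mat. Stand every vial from the nest upright in the yellow tray, one to a cell, and when they are all there turn the empty turntable back to its detent under the head. Never let a vial fall over, and leave the other things on the bench where they are.

Things in the scene. Friction and masses are not known exactly. Their poses are not given: they have to be found in the camera images.
- turntable (a joint): angle of the aluminium indexing turntable (disc 290 mm across, its top 37 mm above the bench) about its vertical axis, rad, growing counter-clockwise from above. A spring holds it in its detents at 0 (dosing position: the nest under the white dosing head) and at 2.094 (unloading position: 120 degrees round); these are also its end stops, and half-way between (past 1.047) the spring tips it over from one to the other. It turns with 1 to 3 N at the red post
- axis (a point): the turntable's axis at the height of the disc's top (z 37 mm); fixed to the station's base. Its +x points to the white dosing head, a fixed overhanging box from 102 to 257 mm out along +x, 85 mm wide, from 122 to 192 mm above the bench, which hangs 8 mm above the plate's outer edge at turntable angle 0, so that the plate cannot be lifted there
- post (a point): the red upright post on the turntable, 18 mm in diameter, 65 mm tall (top 102 mm above the bench), 120 mm from the axis; this point is on its centre line, 15 mm below its top. It is 120 degrees round (counter-clockwise) from the nest. Push or hold it to turn the table
- nest (a point): on the turntable, 72 mm from the axis, at the centre of the nest and at the height (z 106 mm) of the two shoulders on which the plate's underside rests; turns with the table, +x pointing outward from the axis, +y along the nest. The two steel dowels, 8 mm in diameter, stand at y +60 and -60 mm and rise 24 mm above this point's height. The grey nest block below it has four square 30 mm pockets, 12 mm deep, floor at z 42 mm, at x +-27, y +-24 mm, in which the vials stand
- plate_grip (a point): blue retaining plate, 90 (its x) by 150 (its y) by 8 mm thick, 0.25 kg, with two dowel holes (9 mm, at y +60 and -60 mm) and four square windows; this point is at the centre of its black upright handle rib (12 mm wide along x, 50 mm long along y, 32 mm tall, standing on the plate's middle), 28 mm above the plate's underside and 12 mm below the rib's top
- mat_top (a point): centre of the upper face (z 3 mm) of the black rubber mat, 150 (its x) by 200 (its y) by 3 mm, fixed to the bench
- tray: yellow moulded vial tray, 128 x 128 x 25 mm, fixed to the bench; origin at the centre of its underside. It has four square cells, 46 mm wide and 20 mm deep (floor 5 mm above the bench), at x +-29, y +-29 mm; each takes one vial
- vial0_mid (a point): amber glass vial with white cap, 28 mm in diameter, 60 mm tall, about 40 g, standing in a pocket of the nest under the plate; this point is at its centre, 30 mm above its underside, z along the vial towards the cap. Not every vial is there in every run
- vial1_mid (a point): amber glass vial with white cap, 28 mm in diameter, 60 mm tall, about 40 g, standing in a pocket of the nest under the plate; this point is at its centre, 30 mm above its underside, z along the vial towards the cap. Not every vial is there in every run
- vial2_mid (a point): amber glass vial with white cap, 28 mm in diameter, 60 mm tall, about 40 g, standing in a pocket of the nest under the plate; this point is at its centre, 30 mm above its underside, z along the vial towards the cap. Not every vial is there in every run
- vial3_mid (a point): amber glass vial with white cap, 28 mm in diameter, 60 mm tall, about 40 g, standing in a pocket of the nest under the plate; this point is at its centre, 30 mm above its underside, z along the vial towards the cap. Not every vial is there in every run
- flask: bystander, not to be disturbed: white bottle with blue cap, 60 mm across, 130 mm tall; origin at its underside (tools: on their long axis)
- beaker: bystander, not to be disturbed: glass beaker, 68 mm across, 80 mm tall; origin at its underside (tools: on their long axis)
- dish: bystander, not to be disturbed: clear round dish, 60 mm across, 14 mm tall; origin at its underside (tools: on their long axis)
- marker: bystander, not to be disturbed: red marker pen, 120 mm long, 14 mm thick; origin at its underside (tools: on their long axis)
- spatula: bystander, not to be disturbed: spatula with a blue handle, 160 mm long; origin at its underside (tools: on their long axis)
- tipbox: bystander, not to be disturbed: green box, 80 x 110 x 50 mm; origin at its underside (tools: on their long axis)

How it is judged (in metres and radians):
On the way, in this order (a step that is already met when the one before it is completed fails the run):
1. the turntable has been turned to its unloading detent (value of joint turntable above 2.0144 rad), for 0.2 s.
2. the plate is lifted clear of the dowels, level and straight above them (z of plate_grip in the frame of nest above 0.053 m and horizontal distance between plate_grip and nest below 0.015 m and angle between plate_grip's own z axis and vertical below 0.14 rad), for 0.05 s.
3. every vial stands upright in the tray (x of vial0_mid in the frame of tray between -0.056 and 0.056 m and y of vial0_mid in the frame of tray between -0.056 and 0.056 m and height (world z) of each of vial0_mid, vial1_mid, vial2_mid, vial3_mid below 0.042 m and angle between each of vial0_mid, vial1_mid, vial2_mid, vial3_mid's own z axis and vertical below 0.2 rad and x of vial1_mid in the frame of tray between -0.056 and 0.056 m and y of vial1_mid in the frame of tray between -0.056 and 0.056 m and x of vial2_mid in the frame of tray between -0.056 and 0.056 m and y of vial2_mid in the frame of tray between -0.056 and 0.056 m and x of vial3_mid in the frame of tray between -0.056 and 0.056 m and y of vial3_mid in the frame of tray between -0.056 and 0.056 m), for 0.2 s.
At the end, for the whole second after the job is handed in: turntable at rest within 0.08 rad of 0; plate flat on the mat (its centre within 45 mm of the mat's centre, tilted less than 0.08 rad); every vial present upright (within 0.2 rad) on the floor of a tray cell (all of step 3 and value of joint turntable between -0.08 and 0.08 rad and velocity of joint turntable below 0.05 rad/s and horizontal distance between plate_grip and mat_top below 0.045 m and height (world z) of plate_grip below 0.037 m and angle between plate_grip's own z axis and vertical below 0.08 rad); the robot touches nothing.
It fails at once if a bystander was moved more than 50 mm (distance of any of flask, beaker, dish, marker, spatula, tipbox from where it was at the start of the episode above 0.05 m).
It fails at once if a vial was tipped over (angle between any of vial0_mid, vial1_mid, vial2_mid, vial3_mid's own z axis and vertical above 1 rad).
Of vial0, vial1, vial2, vial3 only 2 to 3 are there at a start; the rules pass over those that are not, and their reading is None.
At some moment in a run one of plate may be knocked a few centimetres aside while the robot is not near it.
It also fails if it takes over 210 s, if anything falls off the work surface, if the arm or the gripper's body presses on something with over 40 N, if the wrist force passes 120 N, or if a joint passes its speed limit or range.

## Working session

There is one attempt and no reset: what is moved stays moved. The work goes in short steps, each a Python script; the robot and the scene stay as the last script left them, time stands still between calls to the robot, and variables do not carry over. Pictures are saved under pics/ and viewed, at most 14 in all, crops included, and the job is handed in when it is done.

```bash
ls; mkdir -p pics; python3 - <<'E'
from workcell import *
import cv2,numpy as np
for n in("scene","top"):
    c=camera(n); cv2.imwrite(f"pics/{n}0.png",c["image"]); np.savez(f"{n}0.npz",**c)
    print(n,c["fx"],c["fy"],c["cx"],c["cy"],np.round(c["cam_to_world"],3).tolist(),[k for k in c])
print(read_state(),grip_point_offset)
E
```

```text
pics
scene 435.3381892565449 435.3381892565449 289.54830315249194 209.39910471206738 [[-0.685, -0.48, 0.548, 1156.772], [0.728, -0.471, 0.497, 492.974], [0.02, 0.74, 0.672, 816.772], [0.0, 0.0, 0.0, 1.0]] ['image', 'range_z', 'fx', 'fy', 'cx', 'cy', 'cam_to_world']
top 471.2337629216118 471.2337629216118 277.4551524357707 205.7435575293523 [[0.006, 0.992, -0.128, 412.327], [-1.0, 0.006, 0.003, -19.89], [0.003, 0.128, 0.992, 1206.305], [0.0, 0.0, 0.0, 1.0]] ['image', 'range_z', 'fx', 'fy', 'cx', 'cy', 'cam_to_world']
{'time': 0.1, 'qpos': array([-1.29222226,  0.52193463, -0.03634901,  1.59989088,  0.02117944,
        1.02111503, -0.11277428]), 'qvel': array([-9.57885510e-05, -1.82254050e-03, -2.10092772e-03, -2.63483048e-04,
       -8.06046111e-04,  5.04179424e-04,  1.89722166e-03]), 'joint_efforts': array([ 4.57594244e-03, -9.28482485e+01,  1.98495425e+00, -3.70524752e+01,
        1.81745086e-02,  5.72852834e-03, -4.78310085e-05]), 'eef_pos': array([213.50948849, 587.10651712, 230.81689694]), 'tool_rot': array([[-9.39799767e-01,  3.41725492e-01, -2.93443316e-04],
       [ 3.41725616e-01,  9.39799319e-01, -9.18405706e-04],
       [-3.80648137e-05, -9.63394567e-04, -9.99999535e-01]]), 'ft_force': array([-0.40116532, -0.79328371,  0.0790618 ]), 'torque': array([-0.01499256, -0.01272644,  0.00796527]), 'gripper_force': 0.0, 'finger_gap': 85.64635569749983} -18.700000000000003
```

View pics/top0.png

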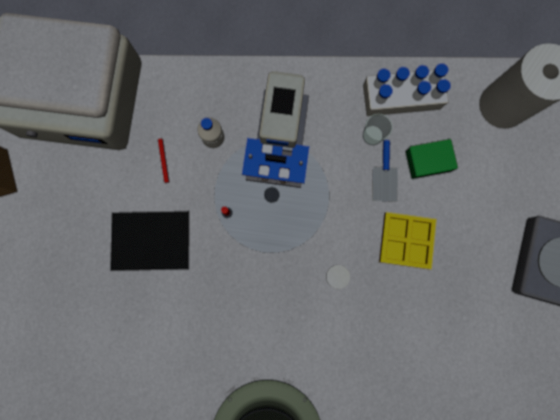

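View pics/scene0.png

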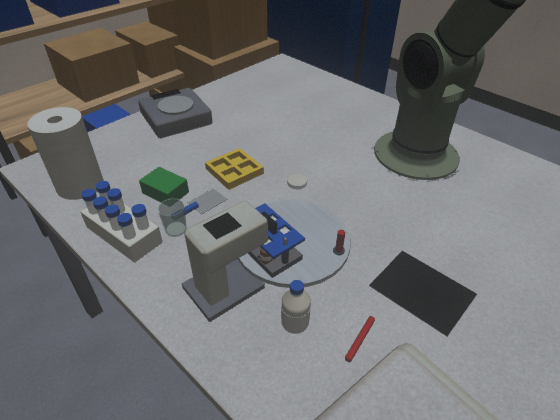

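The top view shows the axis cap at about (272,195), the post at (226,211), the plate at (276,162), the mat at (150,240) and the yellow tray at (409,240). The scene view agrees, with the post at (340,242) and the nest under the head. Next I'll measure these by casting rays.

```bash
cat > h.py <<'E'
from workcell import *
import cv2, numpy as np
def ray(c,u,v,z):
    "pixel -> world point on plane z"
    M=c["cam_to_world"]; d=M[:3,:3]@np.array([(u-c["cx"])/c["fx"],-(v-c["cy"])/c["fy"],-1]); o=M[:3,3]
    return o+d*(z-o[2])/d[2]
def cloud(c):
    M=c["cam_to_world"]; v,u=np.mgrid[:420,:560]; r=c["range_z"]
    p=np.stack([(u-c["cx"])/c["fx"]*r,-(v-c["cy"])/c["fy"]*r,-r],-1)
    return p@M[:3,:3].T+M[:3,3]
def mask(c,lo,hi,roi=None):
    m=cv2.inRange(cv2.cvtColor(c["image"],cv2.COLOR_BGR2HSV),lo,hi)
    if roi:
        z=np.zeros_like(m); a,b,e,f=roi; z[b:f,a:e]=m[b:f,a:e]; m=z
    return m
def rect(m):
    "minAreaRect of the largest contour"
    k=max(cv2.findContours(m,cv2.RETR_EXTERNAL,cv2.CHAIN_APPROX_NONE)[0],key=cv2.contourArea)
    return cv2.minAreaRect(k)
def prect(c,m,z):
    "largest blob, contour projected on plane z: rectangle in world mm (centre,size,angle)"
    k=max(cv2.findContours(m,cv2.RETR_EXTERNAL,cv2.CHAIN_APPROX_NONE)[0],key=cv2.contourArea)
    return cv2.minAreaRect(np.array([ray(c,*q,z)[:2] for q in k[:,0]],np.float32))
def down(a):
    "tool down, closing line (tool y) at world angle a"
    y=np.array([np.cos(a),np.sin(a),0]); z=np.array([0,0,-1.]); return np.stack([np.cross(y,z),y,z],1)
E
python3 - <<'E'
from h import *
c=dict(np.load("top0.npz")); P=cloud(c)
print("mat",prect(c,mask(c,(0,0,0),(180,255,40),(100,200,200,280)),3))
print("tray",prect(c,mask(c,(20,120,80),(35,255,255)),25))
m=mask(c,(100,120,60),(130,255,255),(235,135,315,190)); print("plate",prect(c,m,114), "z",np.median(P[m>0][:,2]))
m=mask(c,(0,120,40),(8,255,255),(215,200,240,222))|mask(c,(172,120,40),(180,255,255),(215,200,240,222))
q=P[m>0]; print("post z",np.percentile(q[:,2],[5,50,95]),prect(c,m,102), "pts", np.median(q[q[:,2]>92],0))
# disc: points at z 33..41
s=(abs(P[...,2]-37)<5)&(c["range_z"]>0); s[:, :205]=0; s[:,340:]=0; s[:135]=0; s[260:]=0
k=max(cv2.findContours(cv2.morphologyEx(s.astype(np.uint8),cv2.MORPH_OPEN,np.ones((3,3))),cv2.RETR_EXTERNAL,cv2.CHAIN_APPROX_NONE)[0],key=cv2.contourArea)
w=np.array([ray(c,*p,37)[:2] for p in k[:,0]])
from scipy.optimize import least_squares
r=least_squares(lambda x:np.hypot(*(w-x[:2]).T)-145,[440,0],loss='soft_l1',f_scale=2);print("disc",r.x,np.median(abs(r.fun)))
m=mask(c,(0,0,0),(180,255,90),(262,185,284,205)); print("hub",prect(c,m,40))
for n,u,v in[("flask",207,125),("head",282,100),("beaker",374,132),("axis",272,195)]: print(n,P[v,u],ray(c,u,v,37))
E
```

```text
mat ((476.0338134765625, 302.89825439453125), (143.48667907714844, 192.53128051757812), 1.4010770320892334)
tray ((479.5196838378906, -350.07952880859375), (128.8167724609375, 126.0238265991211), 82.23065948486328)
plate ((661.6150512695312, -16.66632080078125), (148.23696899414062, 91.75150299072266), 82.8824234008789) z 114.26124830843673
post z [ 76.48253253 100.91624551 105.30386738] ((542.2620849609375, 102.0716552734375), (16.62602996826172, 16.604389190673828), 0.3533976674079895) pts [543.72675232 103.20030721 101.33347798]
disc [589.03813646  -6.36881358] 4.6391926638127075
hub ((590.6304931640625, -7.8610687255859375), (37.97060775756836, 37.566280364990234), 0.3616967797279358)
flask [740.97823137 144.05093915 131.06291529] [769.72884488 158.39262199  37.        ]
head [779.64754599 -31.28252367 195.92945895] [837.4260761  -33.07450032  37.        ]
beaker [ 764.67164754 -276.14974118    1.1203017 ] [ 754.18196002 -268.52061052   37.        ]
axis [588.87829514  -9.15643062  43.00374272] [589.78946696  -9.10103396  37.        ]
```

```bash
python3 - <<'E'
from h import *
ax=np.array([590,-8.])
for off in(90,-90):
    for th in(113,150,173,200,233):
        t=np.radians(th); p=ax+120*np.array([np.cos(t),np.sin(t)])
        q=inverse_kinematics([*p,66],down(t+np.radians(off))); print(off,th,None if q is None else np.round(q,2))
E
```

```text
90 113 [-1.    1.12  1.22  1.95 -1.24  1.1  -1.95]
90 150 [-0.89  0.89  1.01  2.11 -1.1   0.82 -1.27]
90 173 [-0.45  0.61  0.42  2.14 -0.51  0.49 -1.33]
90 200 [-0.36  0.62  0.46  2.12 -0.56  0.52 -0.71]
90 233 [-0.2   0.66  0.4   1.99 -0.45  0.57 -0.14]
-90 113 [-0.48  0.66  0.26  1.92 -0.29  0.59  0.37]
-90 150 [-0.31  0.58  0.1   2.08 -0.12  0.49  0.93]
-90 173 [-0.15  0.56  0.01  2.12 -0.01  0.46  1.32]
-90 200 [ 0.01  0.56 -0.04  2.1   0.04  0.48  1.86]
-90 233 [ 0.19  0.62 -0.14  1.97  0.15  0.56  2.44]
```

```bash
cat >> h.py <<'E'
AX=np.array([590,-8.])
def turn(a,b,off=-110,z=66):
    "grip post at world angle a (deg), carry to b, release"
    P=lambda th,zz:([*(AX+120*np.array([np.cos(np.radians(th)),np.sin(np.radians(th))])),zz],down(np.radians(th+off)))
    p,R=P(a,180); movep(p,R); movel(P(a,z)[0],max_speed=100,guard=15)
    clamp(); print("gap",read_state()["finger_gap"])
    for th in np.linspace(a,b,13)[1:]:
        p,R=P(th,z); movel(p,R,max_speed=120)
    s=read_state(); print("end",s["ft_force"],s["finger_gap"])
    open_gripper(); movel([*s["eef_pos"][:2],200])
E
python3 - <<'E'
from h import *
turn(113,233.5)
c=camera("top"); cv2.imwrite("pics/t1.png",c["image"]); np.savez("t1.npz",**c); print(read_state()["time"])
P=cloud(c); m=mask(c,(100,120,60),(130,255,255),(180,140,300,250)); r=prect(c,m,114);print(r,np.median(P[m>0][:,2]))
E
```

```text
gap 16.692969882651237
end [-15.02186299  16.70460642  27.48185809] 16.594763297604974
9.8
((562.6948852539062, 58.80223083496094), (148.7218475341797, 87.77445220947266), 22.676403045654297) 114.27206876287278
```

View pics/t1.png

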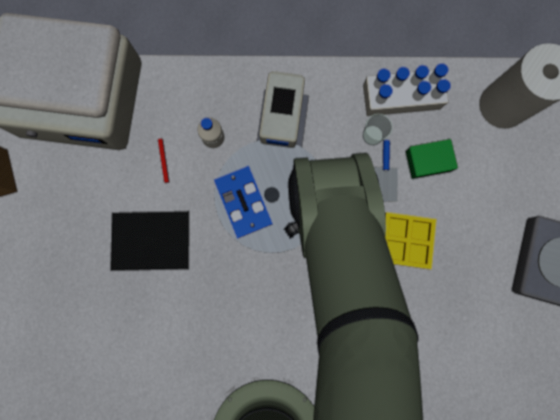

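The turntable is at its detent: the plate is at (242,202), angle 113°. Three caps show through the windows at (250,185), (237,215) and (258,206), so the pocket at (229,197) is empty. Next I'll lift the plate.

```bash
python3 - <<'E'
from h import *
a=np.radians(-67); R=down(a); p=np.array([562.4,58.6])
print(inverse_kinematics([*p,119],R),inverse_kinematics([476,303,20],R))
movep([*p,230],R); g=movel([*p,119],max_speed=80,guard=15); print("touch",g,read_state()["eef_pos"])
clamp(); s=read_state(); print(s["finger_gap"],s["ft_force"])
movel([*p,166],max_speed=40); s=read_state(); print(s["finger_gap"],s["eef_pos"],s["ft_force"])
wait(.3)
movel([*p,230],max_speed=100)
movep([476,303,150],R)
c=camera("scene"); cv2.imwrite("pics/s2.png",c["image"])
c=camera("top"); cv2.imwrite("pics/t2.png",c["image"]); np.savez("t2.npz",**c)
E
```

```text
[-0.91315767  1.00638971  1.22031383  1.89020005 -1.08719204  1.11141863
 -0.41011367] [-1.291748    1.06624196  1.00382919  1.92608868 -1.19695244  0.91605827
 -0.81321628]
touch False [562.58554919  58.62427644 119.36332429]
10.899072720483222 [-0.56388789  2.04866443  4.25114193]
10.90275819316623 [562.28940512  58.56215842 165.76898135] [ 1.48557592 -0.13299683 -2.8556371 ]
```

View pics/s2.png

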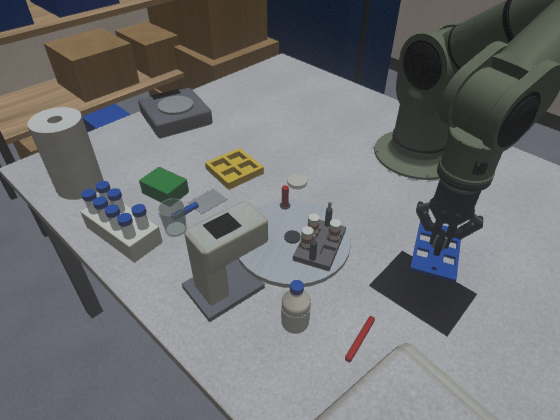

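The plate is held level at (437,250) above the mat, and three vials stand in the nest near (315,222), (308,235) and (335,228). I'll lay the plate down now.

```bash
python3 - <<'E'
from h import *
movel([476,303,30],max_speed=100); g=movel([476,303,14],max_speed=25,guard=8); s=read_state(); print(g,s["eef_pos"])
open_gripper(); movel([476,303,120]); movel([476,303,250])
c=camera("top"); cv2.imwrite("pics/t3.png",c["image"]); np.savez("t3.npz",**c)
c=camera("scene"); np.savez("s3.npz",**c)
E
```

```text
True [475.79829812 303.09413496  16.05050187]
```

View pics/t3.png

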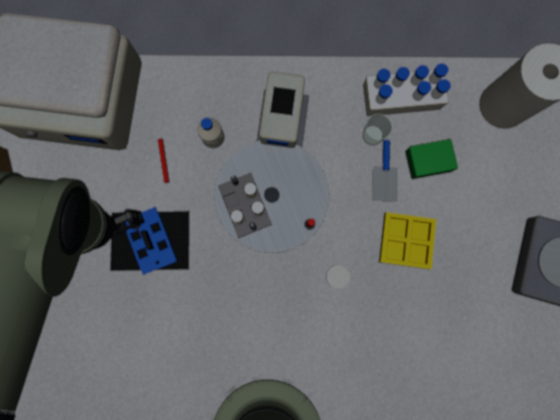

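The plate lies on the mat at (150,241). Caps are at (250,188), (257,208) and (237,216), and the pocket at about (229,197) is empty. Next I'll measure the caps and check reach.

```bash
python3 - <<'E'
from h import *
c=dict(np.load("t3.npz")); P=cloud(c)
r=prect(c,mask(c,(100,120,60),(130,255,255),(110,190,200,290)),11); print("plate",r)
m=mask(c,(0,0,125),(180,70,255),(222,178,268,230))&((P[...,2]>90)&(P[...,2]<112)).astype(np.uint8)*255
n,l,st,ce=cv2.connectedComponentsWithStats(m)
for i in range(1,n):
    if st[i,4]>30: print(ce[i],st[i,4],ray(c,*ce[i],102)[:2],np.median(P[l==i][:,2]))
N=AX+72*np.array([np.cos(np.radians(113)),np.sin(np.radians(113))]);u=np.array([-.391,.920]);v=np.array([-.92,-.391])
for i,j in((-27,24),(-27,-24),(27,24)): print("pred",N+i*u+j*v)
for d in(68,-112): print(d,inverse_kinematics([*(N-27*u+24*v),67],down(np.radians(d))))
for d in(113,-67): print(d,inverse_kinematics([*(N-27*u-24*v),67],down(np.radians(d))))
for d in(37,-143,-53,127): print(d,inverse_kinematics([480,-350,30],down(np.radians(d))))
E
```

```text
plate ((475.3916320800781, 302.20635986328125), (151.05604553222656, 93.48335266113281), 23.037899017333984)
[249.61627907 188.36046512] 86 [595.52741937  43.53977569] 102.00173107812077
[257.07692308 206.92307692] 91 [551.23166597  25.33454438] 101.24853349876662
[236.24137931 215.55172414] 87 [530.44238585  74.17912865] 101.7398337279933
pred [550.34435875  24.05234945]
pred [594.50435875  42.82034945]
pred [529.23035875  73.73234945]
68 [-0.45215776  0.69128988  0.42791684  1.93492696 -0.47587306  0.61566116
  1.47084533]
-112 [-0.82233773  1.01886743  1.10396934  1.95177048 -1.14568935  0.9875801
 -1.08916671]
113 [-0.35122043  0.71215013  0.26347787  1.80783666 -0.28190125  0.65831541
  2.04762704]
-67 [-0.75155304  0.95931052  0.95252074  1.82807684 -0.99364858  0.9209615
 -0.49311987]
37 [ 0.25005277  0.80144247  0.41619395  1.82825615 -0.52152217  0.6223407
  1.63093077]
-143 [-0.05400224  1.04072102  0.96321136  1.84325892 -1.1068971   0.9141902
 -1.03690378]
-53 [ 0.07592101  0.89886626  0.70351335  1.83716101 -0.85145665  0.73829412
  0.33798792]
127 [-0.11693564  1.16335715  1.13125156  1.84600635 -1.25097315  1.06594893
 -2.51292823]
```

```bash
cat > v.py <<'E'
from h import *
T=np.array([479.5,-350.]); t=np.radians(-7.8); e1=np.array([np.cos(t),np.sin(t)]); e2=np.array([-e1[1],e1[0]])
def carry(p,deg,cell):
    R=down(np.radians(deg)); movep([*p,200],R)
    if movel([*p,67],max_speed=100,guard=10): print("TOUCH",read_state()["eef_pos"]); movel([*p,200]); return False
    clamp(); s=read_state(); print("gap",s["finger_gap"],s["ft_force"],s["gripper_force"])
    movel([*p,100],max_speed=50); movel([*p,215],max_speed=150)
    q=T+29*cell[0]*e1+29*cell[1]*e2; R=down(np.radians(-53))
    movep([*q,215],R); movel([*q,45],max_speed=120); g=movel([*q,28],max_speed=25,guard=6)
    s=read_state(); print("placed",g,s["eef_pos"],s["finger_gap"]); open_gripper(); movel([*q,60],max_speed=40); movel([*q,200]); print(s["time"]); return True
E
python3 - <<'E'
from v import *
carry([550.8,24.8],68,(-1,-1))
c=camera("scene"); cv2.imwrite("pics/s4.png",c["image"])
E
```

```text
gap 26.31417635841837 [-1.957513    1.0624103   4.80221638] 58.61764132976532
placed True [ 446.7946219  -374.7239174    30.25809147] 26.50420279853573
32.1583
```

View pics/s4.png

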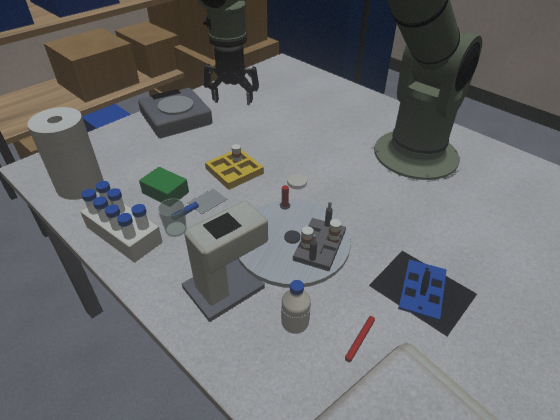

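The first vial stands in its cell at (236,155). The other two are still upright in the nest at (308,237) and (335,230).

```bash
python3 - <<'E'
from v import *
if carry([595.0,43.2],-67,(1,1)): carry([529.8,74.0],-67,(1,-1))
movel([480,-200,260]) 
movep([480,0,300],down(np.radians(-53)))
for n in("scene","top"):
    c=camera(n); cv2.imwrite(f"pics/{n}5.png",c["image"]); np.savez(f"{n}5.npz",**c)
E
```

```text
gap 26.41624581252293 [-1.46419123  0.02250393  5.34787394] 58.86236608028412
placed True [ 512.11159829 -325.14315116   30.24290248] 26.50970957272068
43.7667
gap 26.75656350041973 [-1.17325546  1.33100491  5.85858771] 58.618444204330444
placed True [ 504.28825245 -382.56383944   30.26351275] 26.552649285595884
55.45
```

View pics/scene5.png

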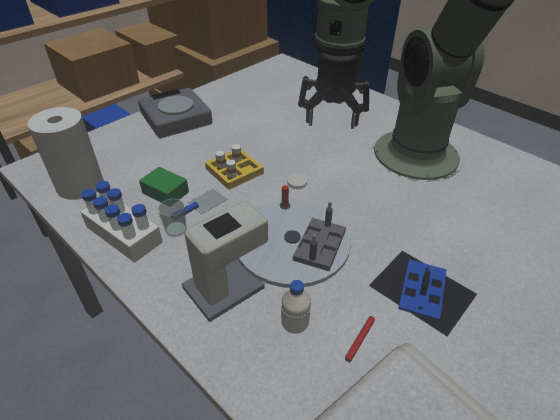

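All three vials stand in the tray (around (235,160)), the nest is empty and the plate is on the mat. Next I'll turn the table back.

```bash
python3 - <<'E'
from h import *
turn(233,112.5)
movep([420,0,330],down(np.radians(-53))) 
wait(1)
for n in("scene","top"):
    c=camera(n); cv2.imwrite(f"pics/{n}6.png",c["image"]); np.savez(f"{n}6.npz",**c)
print(prect(c,mask(c,(100,120,60),(130,255,255),(90,180,210,300)),11),read_state()["time"])
m=mask(c,(0,120,40),(8,255,255),(205,190,330,240))|mask(c,(172,120,40),(180,255,255),(205,190,330,240))
p=np.array(prect(c,m,102)[0])-AX; print("post",np.hypot(*p),np.degrees(np.arctan2(p[1],p[0])))
a,b=[cv2.imread(f"pics/{n}6.png") for n in("scene","top")]; cv2.imwrite("pics/both6.png",cv2.resize(np.hstack([a,b]),(800,300)))
E
```

```text
gap 17.10612629499783
end [-5.63639117  3.6306307  12.13601468] 16.45796070582887
((476.5764465332031, 302.8768005371094), (154.39578247070312, 94.09869384765625), 22.913969039916992) 72.7833Traceback (most recent call last):
  File "<stdin>", line 9, in <module>
  File "h.py", line 22, in prect
    k=max(cv2.findContours(m,cv2.RETR_EXTERNAL,cv2.CHAIN_APPROX_NONE)[0],key=cv2.contourArea)
ValueError: max() iterable argument is empty
```

```bash
python3 - <<'E'
from h import *
a,b=[cv2.imread(f"pics/{n}6.png") for n in("scene","top")]; cv2.imwrite("pics/both6.png",cv2.resize(np.hstack([a,b]),(800,300)))
E
```

```text
(no output)
```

View pics/both6.png

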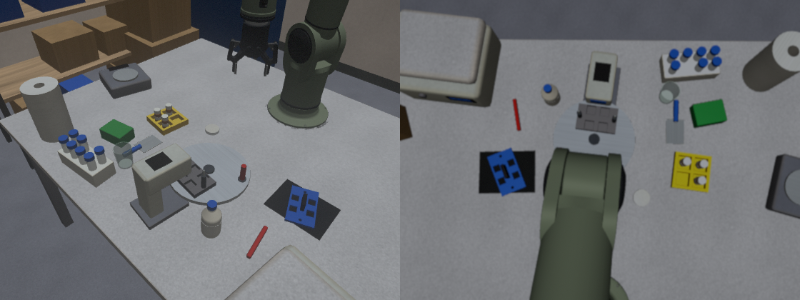

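The nest is back under the head, three vials are in the tray and the plate is on the mat. I'll check the table angle against the first scene picture, then hand in.

```bash
python3 - <<'E'
from h import *
for f in("scene0","scene6"):
    c=dict(np.load(f+".npz")); r=(320,220,360,262); m=mask(c,(0,120,40),(8,255,255),r)|mask(c,(172,120,40),(180,255,255),r); print(rect(m))
    if f=="scene0": a=rect(m)[0]
b=rect(m)[0]; d=np.hypot(a[0]-b[0],a[1]-b[1]); print(d)
if d<2: finish_job(); print("handed in")
E
```

```text
((341.0, 232.0), (4.0, 6.0), 90.0)
((341.0, 232.0), (4.0, 6.0), 90.0)
0.0
the job is handed in; nothing more can be done
handed in
```

The job is handed in: all three vials stand upright in the tray, the plate lies flat within about 1 mm of the mat's centre, and the turntable is back at its detent under the head. The verdict was not reported back.

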